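# Pack a tablet into its box tray, screen up

## Robot

A 6-joint arm with a two-finger parallel gripper is mounted at the origin on the work surface. World frame = base frame: x ahead of the robot, y to its left, z up, the work surface at z = 0. Lengths are in m, angles in rad, forces in N, time in s.
With the tool pointing down it reaches from about 0.35 to 0.85 m from the base axis. Payload 8.1 kg.
Tool frame: the origin (TCP) lies on the mounting face of the last link; the fingertips stand 186 mm ahead of it and the grasp point (between the pads) lies 167 mm ahead of it (grip_point_offset is the distance from the TCP to the grasp point, in m); z points along the fingers, y is the direction in which the jaws open and shut (so a half turn about z gives the same grasp; the last joint's range is limited). The gripper opens to 93 mm and grips with 3 to 60 N. Pads are 15 mm wide; open, the fingers measure 128 mm over their backs; the gripper's body (75 mm by 188 mm) begins 65 mm behind the grasp point.
Start: joints at [1.099, 0.13, 1.488, -0, 1.523, -0.085], TCP at [0.226, 0.556, 0.405] pointing down, gripper open.
Joint ranges: [-2.96, 2.96], [-0.89, 2.26], [0.02, 2.5], [-1.34, 4.48], [0, 2.73], [-2.66, 2.66]. Speed limits (rad/s): [2.39, 2.39, 2.79, 3.14, 3.14, 3.14].

## Interface

Orientations are given as a rotation vector (axis times angle).
In Python, from plant import read_state, read_camera, close_job, grip_point_offset gives the robot as it stands.
- The arm moves only by the shell command python3 -m creep 'ROWS' [OPENING] [FORCE]. ROWS is JSON, a list of rows, each a list of 2 entries, a list of its own where there are three numbers: the shift along the tool's x, y, z in cm, then the turn, a rotation vector about the tool's x, y, z in degrees. In form: [[[tx, ty, tz], [rx, ry, rz]], ...]. A call has 1 to 12 rows; each row shifts and turns the commanded pose from where the row before left it, along the tool's axes as they then stand; what a row does not reach is not made up. A row lasts 1/12 s, in which the tool goes at most 41.7 mm and 7.16 degrees, less where a joint would pass 70% of its speed; a pose out of reach is approached as far as the arm can. A call is refused whole if a number of a shift passes 4.17 or a number of a turn 7.16, either way. A call with a gripper value outside its range is refused whole. OPENING is the opening in per cent of the stroke, from 0 (shut) to 100 (fully open), set as the call begins (- or left out, the last holds). The fingers move at their own pace and stop on an object; FORCE is the grip in N (left out, the last holds). Time passes only in rows, so rows that do not move let the fingers close. It gives the time, the measured TCP pose, the force and the opening at its end, in the units of the state.
- read_state(): the state, without advancing time (a new reading comes with each control period).
- read_camera(name): name is "scene" or "top" or "wrist"; returns a dict with "img" (384x512x3 uint8, red, green, blue), "K" (3x3 intrinsics, pixels), "T" (4x4, takes a point from camera to world coordinates). Camera axes: x right, y down, z forward; pixel columns grow to the right and rows downward; lengths in m; the calibration is good to about 2 mm. A picture is of the moment at which its call begins. There is no depth.
- close_job(): hands the job in, once; it reports no verdict.
The state is a dict: "t": time; "q": joint angles; "dq": joint speeds; "joint_torque": joint torques, N m; "tool_pos": TCP position; "orientation": TCP orientation; "force": force on the tool from outside, world axes, zero at the start; "wrist_torque": the same for the moment, N m; "opening": finger opening in m.
Only numpy, scipy, OpenCV 4.12 (cv2) and the standard library are available. Lean on these libraries where they do the work, as an engineer would, in place of code of your own. Each camera call takes 0.05 s, during which the arm holds its last target.

## Task

Take the tablet out of its charging stand and pack it in the pocket of the open white box, screen up, lying flat and fully home below the rim. Lower its raised side gently, supported nearly to the end instead of letting it fall flat into the box, let go, and leave the other things on the table where they are.

Things in the scene. Friction and masses are not known exactly. Their poses are not given: they have to be found in the camera images.
- tablet_mid (a point): Centre of the tablet, a rigid slab 12 mm thick (own x), 160 long (own y), 105 wide (own z), 0.2 to 0.4 kg. Black glass screen: face +x; bare aluminium back with a small lens: face -x. It starts upright on a long side in the stand, +z up, top 115 mm over the table, both faces free from 36 mm up; +x is level, in any direction. Axes: the tablet's.
- pocket (a point): Centre of the pocket's floor, 29 mm over the table, in the open white box. Pocket: 166 mm long (x), 109 wide (y), 14 deep, walls upright and 20 mm thick; rim 43 mm over the table. z up. Hard, does not give. The tablet may lie either way round in it, screen up; it then lies 2 mm below the rim.
- tray: The open white box with the pocket, fixed: 206 mm (x) by 149 (y), 43 high; origin: centre of the underside. Each long wall has a finger cut-out in its middle, 80 mm wide (|x| < 40 mm), open outwards and upwards: all beyond |y| = 38 mm is cut down to 8 mm over the table there, so a finger can reach 16 mm in under the packed tablet's edge.
- stand: Grey charging stand, fixed: foot 80 mm (x) by 190 (y), 10 high; two upright cheeks form a slot 15 mm wide along y, from 10 to 36 mm over the table, closed at its ends; the tablet stands loosely in it. Origin: centre of the underside; z up.
- phone: Bystander: black phone 140 x 68 x 10 mm lying flat. Origin: centre of its underside.
- charger: Bystander: small white plug-in charger 50 x 40 x 26 mm with two pins 18 mm long at +x. Origin: centre of its underside.
- mug: Bystander: white mug, 82 mm across, 95 mm high. Origin: centre of its underside.
- tape: Bystander: roll core ring of cardboard, 96 mm across, 24 mm high, lying flat. Origin: centre of its underside.
- packed_box: Bystander: closed white box 200 x 140 x 45 mm. Origin: centre of its underside.
- screwdriver: Bystander: screwdriver lying at the back. Origin: below its middle.
There are look-alikes about, which are no part of the job. Leave any green or orange look-alike of the part that bears tablet_mid alone.

How it is judged:
By the outcome, as a careful person would: the job done as asked, in the order asked, and still so for the second after the job is handed in, with the robot touching nothing.
It also fails if it takes over 58 s, if anything falls off the work surface, if the arm or the gripper's body presses on something with over 40 N, if the wrist force passes 120 N, or if a joint passes its speed limit or range.

## Working session

There is one attempt and no reset: what is moved stays moved. The work goes in short steps, Python scripts to look and compute and a shell command to move; the robot and the scene stay as the last step left them, time stands still between calls to the robot, and variables do not carry over. Pictures are saved under pics/ and viewed, and the job is handed in when it is done.

```bash
mkdir -p pics; ls; python3 - <<'E'
from plant import *
import cv2
s=read_state();print(s)
print(grip_point_offset)
for n in ["scene","top","wrist"]:
    c=read_camera(n);cv2.imwrite(f"pics/{n}0.png",c["img"][:,:,::-1]);print(n,c["K"].round(1).tolist(),c["T"].round(3).tolist())
E
```

```text
pics
{'t': 0.0, 'q': array([ 1.09858014e+00,  1.31187114e-01,  1.48925664e+00, -6.94041036e-06,
        1.52300436e+00, -8.54053952e-02]), 'dq': array([ 0.00051976,  0.00023595,  0.00260262, -0.00029454, -0.00021388,
        0.00053609]), 'joint_torque': array([-1.45507274e-03, -5.59805059e+01, -4.91760421e+01,  7.68631697e-02,
        3.50937119e-02, -1.77673510e-04]), 'tool_pos': array([0.22622409, 0.55547808, 0.40368407]), 'orientation': array([-6.03722469e-01, -3.08252321e+00,  2.80455284e-03]), 'force': array([-0.10082513, -0.144318  ,  0.38082612]), 'wrist_torque': array([-0.04690175,  0.01170527,  0.0211507 ]), 'opening': 0.0930067490363615}
0.1673
scene [[475.9, 0.0, 250.5], [0.0, 475.9, 192.6], [0.0, 0.0, 1.0]] [[-0.237, 0.734, -0.637, 1.548], [0.971, 0.191, -0.14, 0.212], [0.019, -0.652, -0.758, 1.282], [0.0, 0.0, 0.0, 1.0]]
top [[495.0, 0.0, 253.6], [0.0, 495.0, 192.6], [0.0, 0.0, 1.0]] [[0.014, -0.998, 0.064, 0.428], [-1.0, -0.014, -0.001, 0.0], [0.002, -0.064, -0.998, 1.594], [0.0, 0.0, 0.0, 1.0]]
wrist [[344.7, 0.0, 253.7], [0.0, 344.7, 191.1], [0.0, 0.0, 1.0]] [[0.378, 0.897, 0.229, 0.163], [0.926, -0.365, -0.096, 0.58], [-0.002, 0.248, -0.969, 0.384], [0.0, 0.0, 0.0, 1.0]]
```

View pics/scene0.png

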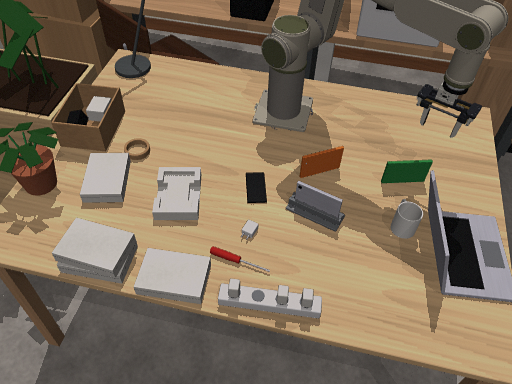

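View pics/top0.png

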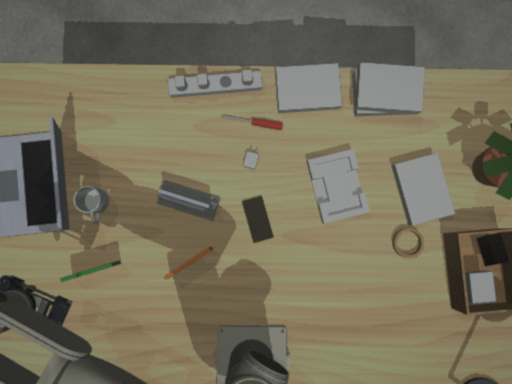

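View pics/wrist0.png

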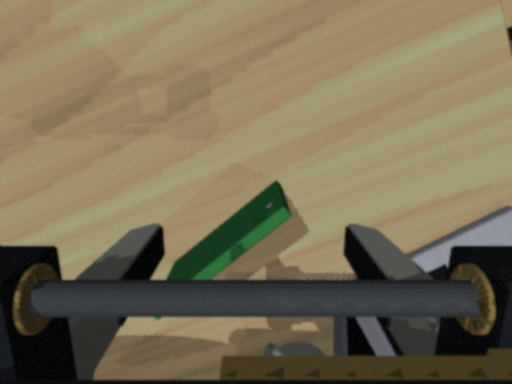

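```bash
python3 - <<'E'
import cv2,numpy as np
a=cv2.imread("pics/scene0.png")[140:240,270:370];b=cv2.imread("pics/top0.png")[160:240,140:240];c=cv2.imread("pics/top0.png")[140:230,290:390]
f=lambda x:cv2.resize(x,(400,x.shape[0]*4),interpolation=cv2.INTER_CUBIC)
a,b,c=f(a),f(b),f(c)
o=np.zeros((600,800,3),np.uint8);o[:400,:400]=a;o[:320,400:]=b;o[320:600,400:]=c[:280]
cv2.imwrite("pics/crop1.png",o)
E
```

```text
(no output)
```

View pics/crop1.png

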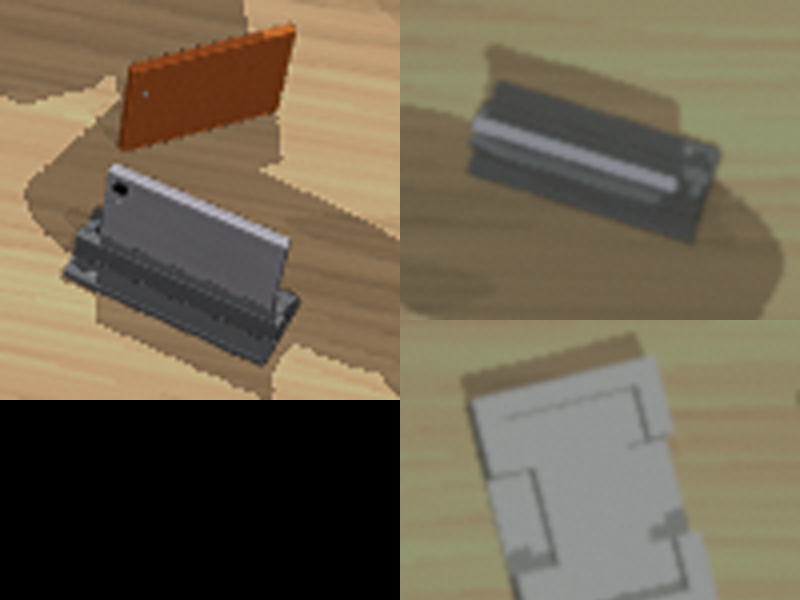

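The gripper starts over the **green slab**. What could be taken for the tablet, in the scene image:
- grey slab in the stand at (318,203)
- orange slab at (321,162)
- green slab at (407,172)
- phone at (256,187)
- laptop at (470,240)

I choose the grey slab in the stand. The crop shows aluminium and a dark lens on the side facing the scene camera, so the screen faces the robot. The open tray is at top (338,186), with cut-outs on its left and right sides.

```bash
cat > h.py <<'E'
import numpy as np,cv2
from scipy.spatial.transform import Rotation as R
from scipy.optimize import least_squares
def proj(P,K,T):
    P=np.atleast_2d(P);pc=(P-T[:3,3])@T[:3,:3]; return (pc/pc[:,2:])[:,:2]@K[:2,:2].T+K[:2,2]
def ray(px,K,T,z):
    d=T[:3,:3]@np.linalg.solve(K,np.array([px[0],px[1],1.]));s=(z-T[2,3])/d[2];return T[:3,3]+s*d
def rel(s,pos=None,Rm=None):
    R0=R.from_rotvec(s["orientation"])
    if pos is not None: print("shift tool cm",(R0.inv().apply(np.array(pos)-s["tool_pos"])*100).round(2))
    if Rm is not None: print("turn tool deg",np.degrees((R0.inv()*Rm).as_rotvec()).round(2))
def zoom(img,x,y,w,h,k): return cv2.resize(img[y:y+h,x:x+w],None,fx=k,fy=k,interpolation=cv2.INTER_CUBIC)
E
python3 - <<'E'
import cv2
from h import *
t=cv2.imread("pics/top0.png");s=cv2.imread("pics/scene0.png")
cv2.imwrite("pics/z_tray_top.png",zoom(t,300,140,80,90,6))
cv2.imwrite("pics/z_tray_sc.png",zoom(s,145,155,70,75,8))
cv2.imwrite("pics/z_tab.png",np.vstack([zoom(t,150,175,80,50,6),zoom(s,280,175,80,50,6)]))
E
```

```text
(no output)
```

View pics/z_tray_top.png

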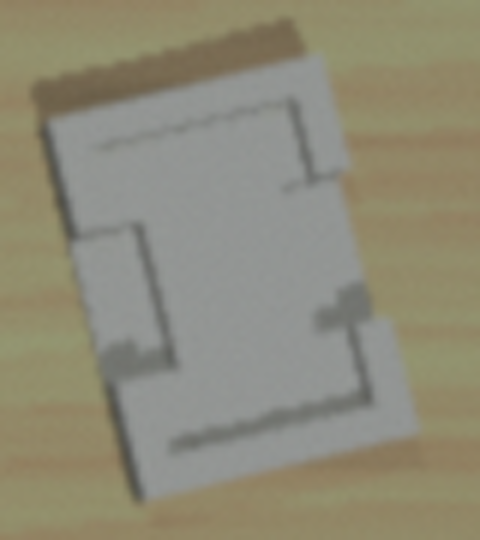

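View pics/z_tab.png

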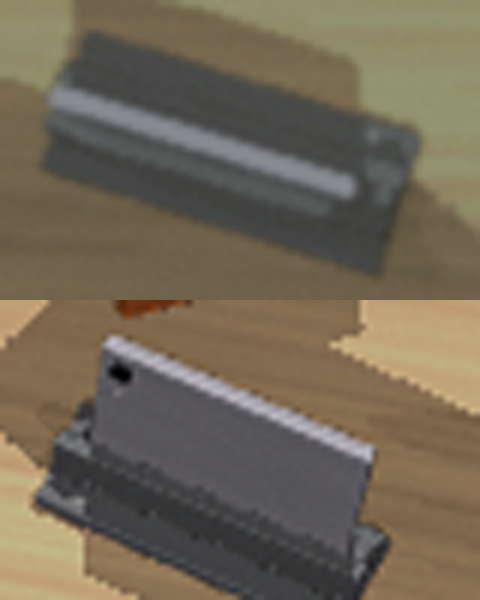

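View pics/z_tray_sc.png

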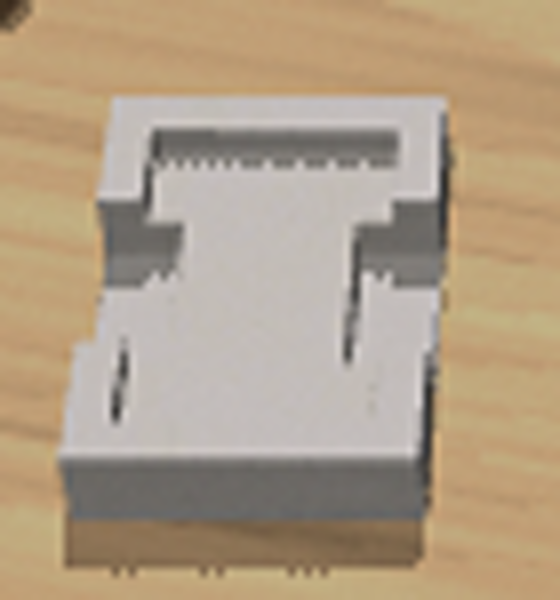

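```bash
cat > cal.json <<'E'
{}
E
python3 - <<'E'
from h import *
from plant import *
c={n:read_camera(n) for n in("top","scene")}
u=lambda p,k,ox,oy:(np.array(p,float)+.5)/k-.5+[ox,oy]
T=u([(44,120),(325,57),(419,430),(140,500)],6,300,140)
S=u([(110,97),(446,97),(420,460),(62,457)],8,145,155)
for n,P in(("top",T),("scene",S)):
    W=np.array([ray(p,c[n]["K"],c[n]["T"],.043) for p in P])
    print(n,W.round(4).tolist(),W.mean(0), [np.linalg.norm(W[i]-W[(i+1)%4]).round(4) for i in range(4)])
    for i in range(4):
        d=W[(i+1)%4]-W[i];print(np.degrees(np.arctan2(d[1],d[0])))
A=u([(50,98),(356,187)],6,150,175);B=u([(106,45),(372,151)],6,280,175)
for n,P in(("top",A),("scene",B)):
    W=np.array([ray(p,c[n]["K"],c[n]["T"],.115) for p in P]);d=W[1]-W[0]
    print("tab",n,W.round(4).tolist(),W.mean(0).round(4),np.linalg.norm(d),np.degrees(np.arctan2(d[1],d[0])))
s=read_state();rel(s,[W.mean(0)[0],W.mean(0)[1],s["tool_pos"][2]])
E
```

```text
top [[0.6346, -0.1675, 0.043], [0.6701, -0.3152, 0.043], [0.4745, -0.3645, 0.043], [0.4359, -0.219, 0.043]] [ 0.55377334 -0.26656082  0.043     ] [np.float64(0.1519), np.float64(0.2017), np.float64(0.1506), np.float64(0.2052)]
-76.48545989438975
-165.84664878433296
104.83482417287593
14.531530116310716
scene [[0.4719, -0.3661, 0.043], [0.4337, -0.2208, 0.043], [0.6347, -0.1683, 0.043], [0.6702, -0.3115, 0.043]] [ 0.55261435 -0.26667441  0.043     ] [np.float64(0.1502), np.float64(0.2077), np.float64(0.1476), np.float64(0.2057)]
104.72882675022753
14.6539020808093
-76.06668313302968
-164.61099892297256
tab top [[0.5242, 0.2857, 0.115], [0.482, 0.1322, 0.115]] [0.5031 0.2089 0.115 ] 0.15922942209903065 -105.38668036600204
tab scene [[0.4844, 0.1348, 0.115], [0.5236, 0.2861, 0.115]] [0.504  0.2105 0.115 ] 0.1562995275497139 75.48578030243142
shift tool cm [-3.874e+01 -2.148e+01  2.000e-02]
```

```bash
python3 -m creep '[[[-3.2,-1.8,0],[0,0,0]],[[-3.2,-1.8,0],[0,0,0]],[[-3.2,-1.8,0],[0,0,0]],[[-3.2,-1.8,0],[0,0,0]],[[-3.2,-1.8,0],[0,0,0]],[[-3.2,-1.8,0],[0,0,0]],[[-3.2,-1.8,0],[0,0,0]],[[-3.2,-1.8,0],[0,0,0]],[[-3.2,-1.8,0],[0,0,0]],[[-3.2,-1.8,0],[0,0,0]],[[-3.2,-1.8,0],[0,0,0]],[[-3.2,-1.8,0],[0,0,0]]]' 100
python3 -m creep '[[[0,0,0],[0,0,7]],[[0,0,0],[0,0,7]],[[0,0,0],[0,0,7]],[[0,0,0],[0,0,7]],[[0,0,0],[0,0,7]],[[0,0,0],[0,0,7]],[[0,0,0],[0,0,7]],[[0,0,0],[0,0,7]],[[0,0,0],[0,0,7]],[[0,0,0],[0,0,7]],[[0,0,0],[0,0,7]],[[0,0,0],[0,0,6]]]'
python3 - <<'E'
from h import *
from plant import *
s=read_state();print(s["tool_pos"],s["q"].round(3),s["t"])
print(R.from_rotvec(s["orientation"]).as_matrix().round(4))
n=np.radians(-15.2);y=np.array([np.cos(n),np.sin(n),0]);z=np.array([0,0,-1.]);x=np.cross(y,z)
rel(s,[.5035,.2097,.404],R.from_matrix(np.c_[x,y,z]))
c=read_camera("wrist");cv2.imwrite("pics/w1.png",c["img"][:,:,::-1]);np.savez("w1.npz",K=c["K"],T=c["T"])
E
```

```text
t: 1.25
tool_pos: [0.5013, 0.2091, 0.4048]
orientation: [0.604, 3.083, 0.0]
force: [0.4, 0.6, -1.1]
opening: 0.0932
t: 2.25
tool_pos: [0.5004, 0.2108, 0.4046]
orientation: [-2.501, -1.901, 0.0]
force: [1.3, 0.0, 0.5]
opening: 0.0933
[0.50042612 0.21076778 0.40462399] [ 0.304 -0.024  1.648  0.     1.517  0.575] 2.25
[[ 2.676e-01  9.635e-01 -2.000e-04]
 [ 9.635e-01 -2.676e-01 -0.000e+00]
 [-1.000e-04 -2.000e-04 -1.000e+00]]
shift tool cm [-0.02  0.32  0.06]
turn tool deg [-0.01  0.01 -0.32]
```

View pics/w1.png

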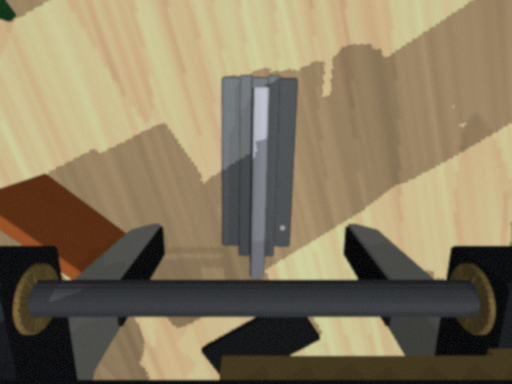

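```bash
python3 - <<'E'
from h import *
i=cv2.imread("pics/w1.png");cv2.imwrite("pics/w1z.png",np.hstack([zoom(i,225,70,60,70,6),zoom(i,225,220,60,70,6)]))
d=np.load("w1.npz")
for p in [(261,86),(257.5,277)]: print(ray(p,d["K"],d["T"],.115).round(4))
W=np.array([ray(p,d["K"],d["T"],.115) for p in [(261,86),(257.5,277)]]);e=W[0]-W[1];print(W.mean(0),np.linalg.norm(e),np.degrees(np.arctan2(e[1],e[0])))
E
```

```text
[0.527  0.2855 0.115 ]
[0.4826 0.134  0.115 ]
[0.50480839 0.2097208  0.115     ] 0.1578369886166013 73.66171898306868
```

View pics/w1z.png

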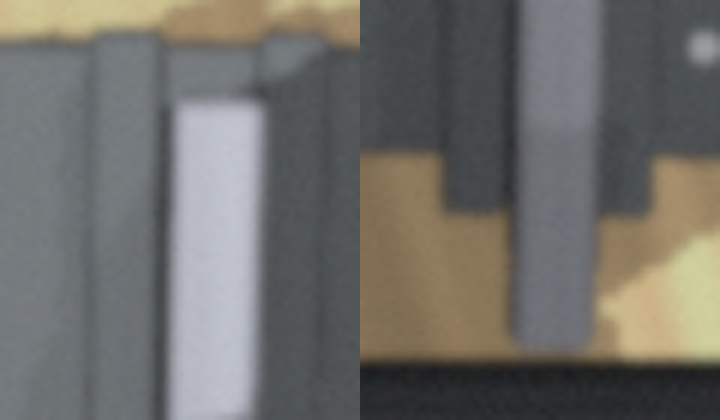

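```bash
python3 -m creep '[[[0,0.4,1.5],[0,0,0]],[[0,0,3],[0,0,0]],[[0,0,3],[0,0,0]],[[0,0,3],[0,0,0]],[[0,0,1.5],[0,0,0]],[[0,0,1.1],[0,0,0]],[[0,0,0],[0,0,0]]]' 100
python3 -m creep '[[[0,0,0],[0,0,0]],[[0,0,0],[0,0,0]],[[0,0,0],[0,0,0]],[[0,0,0],[0,0,0]],[[0,0,0],[0,0,0]],[[0,0,0],[0,0,0]],[[0,0,0],[0,0,0]],[[0,0,0],[0,0,0]],[[0,0,0],[0,0,0]]]' 20 15
python3 - <<'E'
from h import *
from plant import *
s=read_state();print(s["tool_pos"],s["opening"],s["force"])
c=read_camera("wrist");cv2.imwrite("pics/w2.png",c["img"][:,:,::-1])
c=read_camera("scene");cv2.imwrite("pics/s2.png",zoom(c["img"][:,:,::-1].copy(),250,80,150,150,4))
E
```

```text
t: 2.88
tool_pos: [0.5033, 0.2094, 0.2709]
orientation: [-2.492, -1.91, 0.007]
force: [-0.6, -0.6, -0.4]
opening: 0.0928
t: 3.63
tool_pos: [0.5043, 0.2097, 0.2737]
orientation: [2.495, 1.909, -0.0]
force: [-0.5, -0.3, -0.4]
opening: 0.0374
[0.50431015 0.20974191 0.27374186] 0.03736518958805377 [-0.48774792 -0.33637184 -0.43667641]
```

View pics/w2.png

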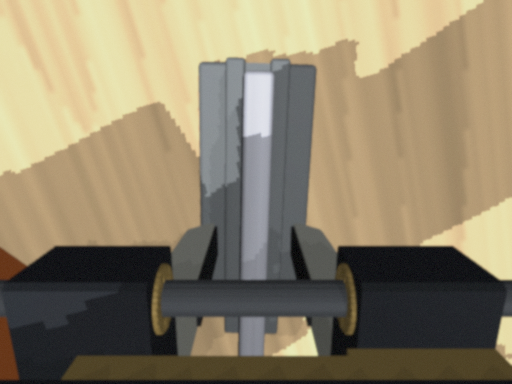

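View pics/s2.png

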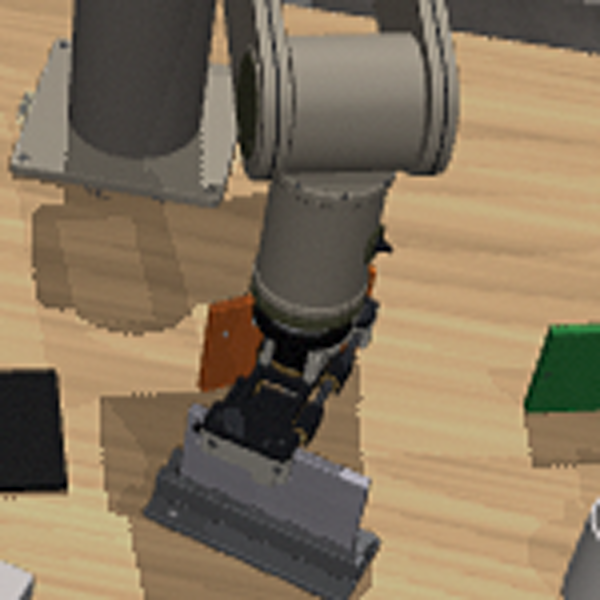

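The strip at (256,200) lies centred between the fingers at (215,250) and (293,250). Closing.

```bash
python3 -m creep '[[[0,0,0],[0,0,0]],[[0,0,0],[0,0,0]],[[0,0,0],[0,0,0]],[[0,0,0],[0,0,0]],[[0,0,0],[0,0,0]],[[0,0,0],[0,0,0]],[[0,0,0],[0,0,0]],[[0,0,0],[0,0,0]],[[0,0,0],[0,0,0]]]' 0 45
python3 -m creep '[[[0,0,-0.5],[0,0,0]],[[0,0,-1],[0,0,0]],[[0,0,-2],[0,0,0]],[[0,0,-3],[0,0,0]],[[0,0,-3],[0,0,0]],[[0,0,-3],[0,0,0]],[[0,0,-2],[0,0,0]],[[0,0,0],[0,0,0]]]'
python3 - <<'E'
from h import *
from plant import *
s=read_state();print(s["tool_pos"],s["q"].round(3))
c=read_camera("scene");cv2.imwrite("pics/s3.png",zoom(c["img"][:,:,::-1].copy(),250,80,150,150,4))
E
```

```text
t: 4.48
tool_pos: [0.5043, 0.2097, 0.2737]
orientation: [-2.495, -1.909, 0.0]
force: [0.2, -0.2, 0.0]
opening: 0.0117
t: 5.15
tool_pos: [0.5052, 0.2101, 0.4257]
orientation: [2.492, 1.907, 0.014]
force: [0.2, 0.4, -0.5]
opening: 0.0116
[0.5051831  0.21011572 0.42565205] [ 0.3   -0.026  1.612  0.     1.546  0.565]
```

View pics/s3.png

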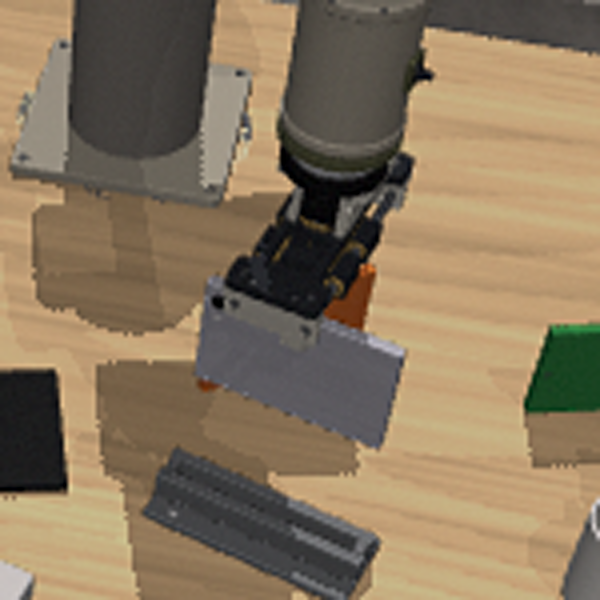

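Lifted free of the stand, back to the scene camera, with the gripper near the tablet's middle. Next I yaw by −120° about tool z so the screen heads towards the tray's −y.

```bash
python3 -m creep '[[[0,0,0],[0,0,-7]],[[0,0,0],[0,0,-7]],[[0,0,0],[0,0,-7]],[[0,0,0],[0,0,-7]],[[0,0,0],[0,0,-7]],[[0,0,0],[0,0,-7]],[[0,0,0],[0,0,-7]],[[0,0,0],[0,0,-7]],[[0,0,0],[0,0,-7]]]'
python3 -m creep '[[[0,0,0],[0,0,-7]],[[0,0,0],[0,0,-7]],[[0,0,0],[0,0,-7]],[[0,0,0],[0,0,-7]],[[0,0,0],[0,0,-7]],[[0,0,0],[0,0,-7]],[[0,0,0],[0,0,-7]],[[0,0,0],[0,0,-7]],[[0,0,0],[0,0,-1]]]'
cat >> h.py <<'E'
C=np.array([.5532,-.2666,0]);YAW=np.radians(14.5)
tx=np.array([np.cos(YAW),np.sin(YAW),0]);ty=np.array([-np.sin(YAW),np.cos(YAW),0]);k=np.array([0,0,1.])
def Rt(th):
    th=np.radians(th);z=-np.cos(th)*ty-np.sin(th)*k;y=np.sin(th)*ty-np.cos(th)*k
    return R.from_matrix(np.c_[np.cross(y,z),y,z])
def tcp_for(th,b,h,x=0,L=.2637):
    "TCP so that low back corner is b from far wall, h above floor"
    M=Rt(th).as_matrix();return C+tx*x+ty*(-.0545+b)+k*(.029+h)-L*M[:,2]-.006*M[:,1]
E
python3 - <<'E'
from h import *
from plant import *
s=read_state();print(s["tool_pos"],s["q"].round(3))
rel(s,[.51,-.09,.42],Rt(90)); rel(s,None,Rt(30)); print(tcp_for(30,.0075,.03),tcp_for(25,.0065,.0))
E
```

```text
t: 5.95
tool_pos: [0.5038, 0.2096, 0.4162]
orientation: [-1.12, -2.932, 0.004]
force: [0.0, 0.1, -2.9]
opening: 0.0117
t: 6.7
tool_pos: [0.5038, 0.2096, 0.4164]
orientation: [0.415, -3.11, 0.001]
force: [0.3, -1.0, -3.3]
opening: 0.0114
[0.50380585 0.20959776 0.41638798] [ 0.3   -0.019  1.622 -0.     1.542 -1.536]
shift tool cm [  7.25 -29.08  -0.33]
turn tool deg [-0.01 -0.21  0.68]
turn tool deg [59.99  0.17  0.73]
[ 0.50853949 -0.09391064  0.19604615] [ 0.50601397 -0.08414517  0.14588228]
```

```bash
python3 -m creep '[[[0.9,-2.6,0],[0,0,0]],[[0.9,-3.8,0],[0,0,0]],[[0.9,-3.8,0],[0,0,0]],[[0.9,-3.8,0],[0,0,0]],[[0.9,-3.8,0],[0,0,0]],[[0.9,-3.8,0],[0,0,0]],[[0.9,-3.8,0],[0,0,0]],[[0.9,-3.6,0],[0,0,0.7]],[[0,0,0],[0,0,0]]]'
python3 -m creep '[[[0,0,0],[5,0,0]],[[0,0,0],[7,0,0]],[[0,0,0],[7,0,0]],[[0,0,0],[7,0,0]],[[0,0,0],[7,0,0]],[[0,0,0],[7,0,0]],[[0,0,0],[7,0,0]],[[0,0,0],[7,0,0]],[[0,0,0],[6,0,0]],[[0,0,0],[0,0,0]]]'
python3 - <<'E'
from h import *
from plant import *
s=read_state();print(s["tool_pos"],s["q"].round(3))
rel(s,tcp_for(30,.0075,.03),Rt(30)); 
for n in("scene","wrist","top"):
  c=read_camera(n);cv2.imwrite(f"pics/{n}4.png",c["img"][:,:,::-1])
E
```

```text
t: 7.45
tool_pos: [0.5082, -0.0946, 0.4172]
orientation: [0.371, -3.117, 0.003]
force: [0.7, 0.4, -2.8]
opening: 0.0116
t: 8.28
tool_pos: [0.5083, -0.088, 0.4157]
orientation: [-0.325, 2.597, -1.506]
force: [0.2, 0.8, -2.8]
opening: 0.0116
[ 0.50831052 -0.08801579  0.41570481] [ 0.047 -0.161  1.934 -1.082  1.299 -1.492]
shift tool cm [ 0.08 18.78 11.42]
turn tool deg [-0.2  -0.33 -0.05]
```

View pics/scene4.png

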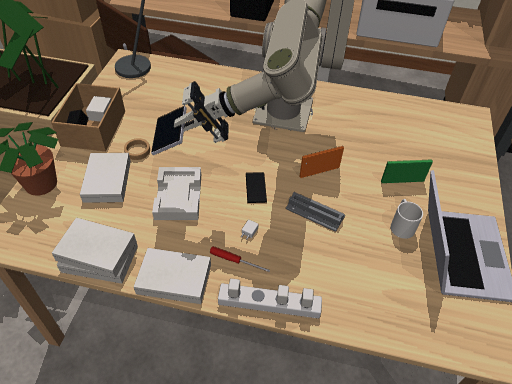

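View pics/wrist4.png

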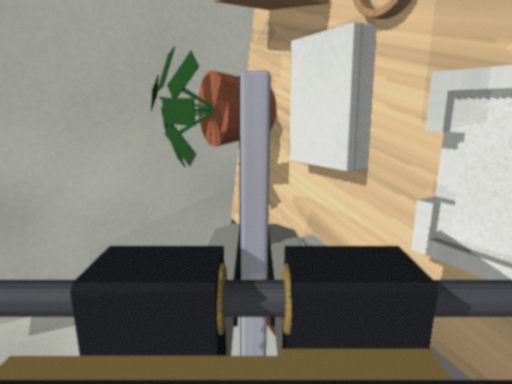

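View pics/top4.png

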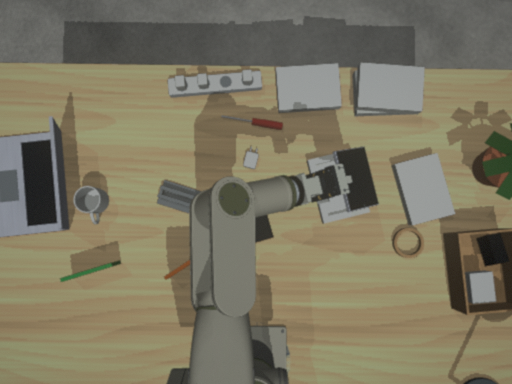

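```bash
python3 - <<'E'
from h import *
from plant import *
i=cv2.imread("pics/wrist4.png");t=cv2.imread("pics/top4.png");s_=cv2.imread("pics/scene4.png")
a=zoom(i,225,55,60,50,6);b=zoom(t,300,140,90,90,6);c_=zoom(s_,140,80,90,80,5)
cv2.imwrite("pics/m4.png",cv2.copyMakeBorder(b,0,0,0,0,0));cv2.imwrite("pics/m4b.png",a);cv2.imwrite("pics/m4c.png",c_)
s=read_state();R0=R.from_rotvec(s["orientation"])
c=read_camera("wrist");T=c["T"]
# camera in tool frame
Rc=R0.inv().as_matrix()@T[:3,:3];pc=R0.inv().apply(T[:3,3]-s["tool_pos"]);print(pc.round(4))
TT=np.eye(4);TT[:3,:3]=Rc;TT[:3,3]=pc
for p in[(241,71),(270,71),(241,355),(270,355)]: print(p,ray(p,c["K"],TT,.1587).round(4))
E
```

```text
[ 0.0691 -0.0007  0.0214]
(241, 71) [ 0.0807 -0.0055  0.1587]
(270, 71) [0.0807 0.0055 0.1587]
(241, 355) [-0.0454 -0.0065  0.1587]
(270, 355) [-0.0454  0.0071  0.1587]
```

View pics/m4.png

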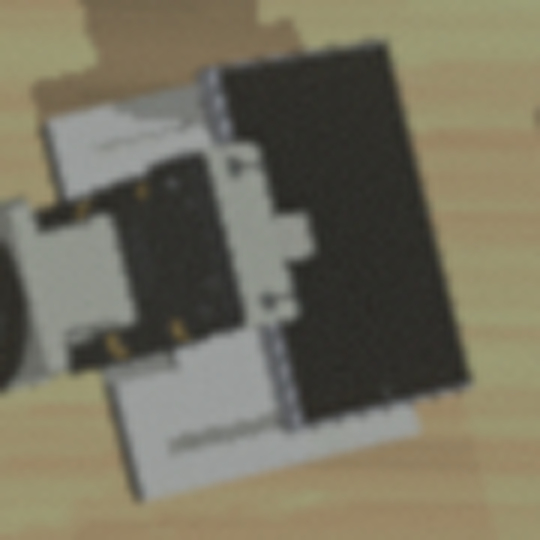

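View pics/m4b.png

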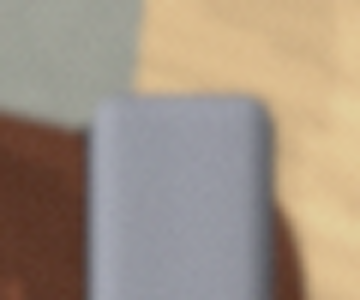

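View pics/m4c.png

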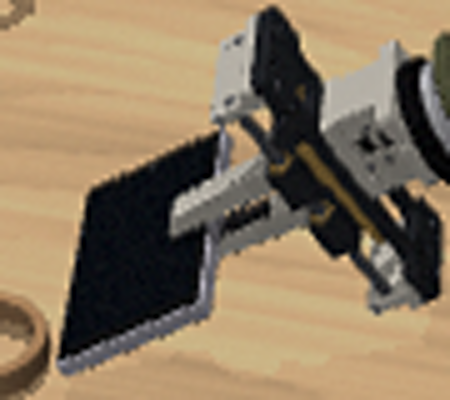

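```bash
cat >> h.py <<'E'
def tabc(s,x0=.0007,L0=.1587,dz=0):
    R0=R.from_rotvec(s["orientation"])
    return np.array([s["tool_pos"]+R0.apply([x0+sx*.08,yy,L0+zz]) for zz in(0,.105) for yy in(-.006,.006) for sx in(-1,1)])
def draw(img,pts,K,T,ox,oy,kk,col=(0,0,255)):
    for p in proj(pts,K,T): cv2.circle(img,tuple(int(round(v)) for v in ((p-[ox,oy]+.5)*kk-.5)),3,col,1)
E
python3 - <<'E'
from h import *
from plant import *
s=read_state();P=tabc(s)
c=read_camera("top");b=zoom(c["img"][:,:,::-1].copy(),300,140,90,90,6);draw(b,P,c["K"],c["T"],300,140,6)
c=read_camera("scene");a=zoom(c["img"][:,:,::-1].copy(),145,90,43,90,6);draw(a,P,c["K"],c["T"],145,90,6)
cv2.imwrite("pics/m5.png",np.hstack([b,a]))
E
```

```text
(no output)
```

View pics/m5.png

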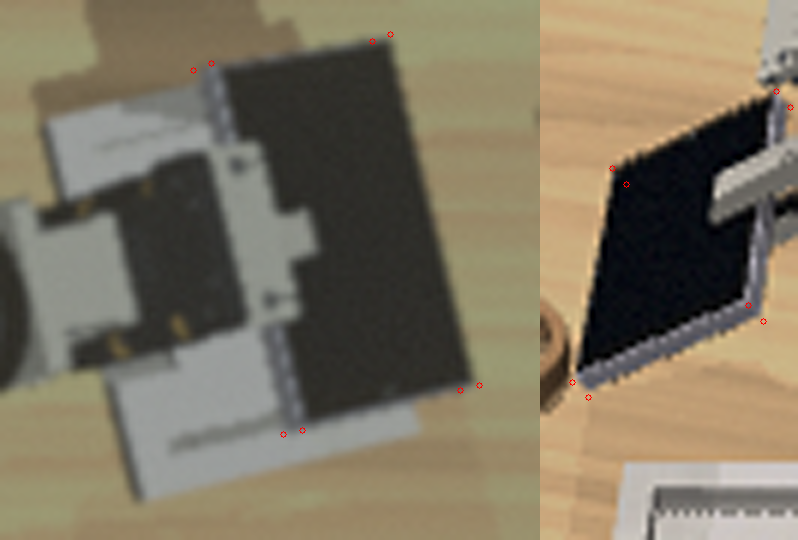

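```bash
python3 - <<'E'
from h import *
from plant import *
c=read_camera("top");K,T=c["K"],c["T"]
acc=np.mean([read_camera("top")["img"].astype(float) for _ in range(3)],0).mean(2)
t0=cv2.imread("pics/top0.png").astype(float).mean(2)
def edge(img,a,b,w=4,n=40):
    a,b=np.array(a,float),np.array(b,float);d=(b-a)/np.linalg.norm(b-a);nn=np.array([-d[1],d[0]]);pts=[]
    off=np.arange(-w,w+.01,.1)
    for f in np.linspace(.12,.88,n):
        p=a+f*(b-a);q=p+off[:,None]*nn
        v=cv2.remap(img.astype(np.float32),q[:,0].astype(np.float32)[None],q[:,1].astype(np.float32)[None],cv2.INTER_CUBIC)[0]
        v=cv2.GaussianBlur(v[None],(0,0),6)[0]
        g=np.abs(np.gradient(v));g[:5]=0;g[-5:]=0
        pts.append(p+off[g.argmax()]*nn)
    pts=np.array(pts,np.float32);l=cv2.fitLine(pts,cv2.DIST_HUBER,0,.01,.01).ravel()
    return l[2:]+l[:2]*-30,l[2:]+l[:2]*30
u=lambda p,k,ox,oy:(np.array(p,float)+.5)/k-.5+[ox,oy]
def rep(name,img,a,b,z,w=3):
    p,q=edge(img,a,b,w);W=[ray(p,K,T,z),ray(q,K,T,z)];d=W[1]-W[0]
    m=ray(u0:= (p+q)/2,K,T,z)-C
    print(name,"heading",np.degrees(np.arctan2(d[1],d[0])).round(2)%180,"tray x,y of mid",(m@tx).round(4),(m@ty).round(4))
TL,TR,BR,BL=u([(44,120),(325,57),(419,430),(140,500)],6,300,140)
rep("tray right upper",t0,TR,TR+(BR-TR)*.3,.043);rep("tray right lower",t0,TR+(BR-TR)*.7,BR,.043)
rep("tray left up",t0,TL,TL+(BL-TL)*.3,.043);rep("tray left low",t0,TL+(BL-TL)*.7,BL,.043)
rep("tray top",t0,TL,TR,.043);rep("tray bot",t0,BL,BR,.043)
s=read_state();P=tabc(s);zz=P[:,2];print(zz.round(3))
# screen corners idx 4,5 low edge screen side
pl=proj(P[4:6],K,T);print(pl)
rep("tab low screen",acc,pl[0],pl[1],P[4,2])
W=P[4:6];d=W[1]-W[0];print("model heading",np.degrees(np.arctan2(d[1],d[0]))%180,((W.mean(0)-C)@tx).round(4),((W.mean(0)-C)@ty).round(4), "z diff",d[2])
for i,j,nm in((0,4,"side0"),(1,5,"side1")):
    a,b=proj(P[[i,j]],K,T);p,q=edge(acc,a,b,3)
    Z=P[[i,j],2].mean();m=ray((p+q)/2,K,T,Z)-C;mm=P[[i,j]].mean(0)-C;print(nm,(m@tx).round(4),"model",(mm@tx).round(4))
E
```

```text
tray right upper heading 14.759999999999991 tray x,y of mid 0.0689 -0.0751
tray right lower heading 13.949999999999989 tray x,y of mid -0.0699 -0.0756
tray left up heading 14.560000000000002 tray x,y of mid 0.0707 0.0737
tray left low heading 14.560000000000002 tray x,y of mid -0.0702 0.0733
tray top heading 104.72 tray x,y of mid 0.1038 0.0014
tray bot heading 104.71 tray x,y of mid -0.1023 -0.0027
[0.345 0.345 0.335 0.334 0.292 0.292 0.282 0.282]
[[364.99784565 145.06652955]
 [379.79893213 203.74258362]]
tab low screen heading 13.860000000000014 tray x,y of mid -0.0009 -0.0471
model heading 14.094886604192084 -0.0006 -0.0486 z diff -0.0001528306844914562
side0 0.0771 model 0.0797
side1 -0.0785 model -0.0803
```

```bash
sed -i 's/^C=.*/YAW=np.radians(14.8);C=np.array([.5532,-.2666,0])+.0007*np.array([np.cos(YAW),np.sin(YAW),0])-.0009*np.array([-np.sin(YAW),np.cos(YAW),0])/' h.py; python3 - <<'E'
from h import *
from plant import *
s=read_state()
rel(s,tcp_for(30,.009,.03,x=.0009),Rt(30))
E
```

```text
shift tool cm [ 0.12 19.12 11.49]
turn tool deg [ 0.04 -0.58 -0.4 ]
```

```bash
python3 -m creep '[[[0.12,1.5,0.9],[0,-0.58,-0.4]],[[0,2.9,1.74],[0,0,0]],[[0,2.9,1.74],[0,0,0]],[[0,2.9,1.74],[0,0,0]],[[0,2.9,1.74],[0,0,0]],[[0,2.9,1.74],[0,0,0]],[[0,2,1.2],[0,0,0]],[[0,1.1,0.7],[0,0,0]],[[0,0,0],[0,0,0]]]'
python3 - <<'E'
from h import *
from plant import *
s=read_state();print(s["q"].round(3),s["force"]);rel(s,tcp_for(30,.009,.03,x=.0009),Rt(30));rel(s,tcp_for(30,.009,.0,x=.0009),Rt(30))
P=tabc(s)
c=read_camera("top");b=zoom(c["img"][:,:,::-1].copy(),300,140,80,90,5);draw(b,P,c["K"],c["T"],300,140,5)
c=read_camera("scene");a=zoom(c["img"][:,:,::-1].copy(),145,120,75,90,5);draw(a,P,c["K"],c["T"],145,120,5)
cv2.imwrite("pics/m6.png",np.hstack([b,a]))
E
```

```text
t: 9.53
tool_pos: [0.507, -0.0935, 0.1921]
orientation: [-0.343, 2.599, -1.497]
force: [-0.5, 0.4, -3.4]
opening: 0.0115
[ 0.033  0.196  2.045 -1.255  1.092 -1.046] [-0.4508223   0.36198662 -3.40400029]
shift tool cm [-0.2  -0.35 -0.19]
turn tool deg [ 0.15 -0.17  0.33]
shift tool cm [-0.22  2.24  1.32]
turn tool deg [ 0.15 -0.17  0.33]
```

View pics/m6.png

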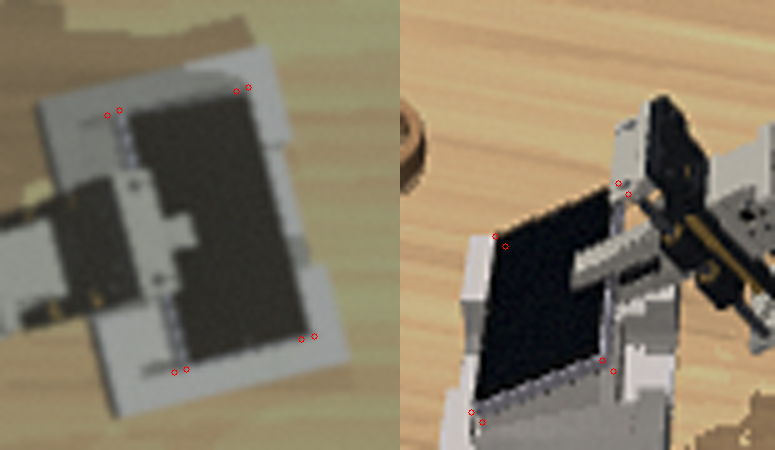

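```bash
python3 -m creep '[[[0,0,0],[0,0,0]]]' ; python3 - <<'E'
from h import *
from plant import *
s=read_state();print(s["tool_pos"],s["q"].round(3));rel(s,tcp_for(30,.009,.002,x=.0009),Rt(30))
E
```

```text
t: 9.72
tool_pos: [0.5096, -0.0934, 0.1974]
orientation: [-0.337, 2.591, -1.497]
force: [-0.3, -0.2, -1.5]
opening: 0.0118
[ 0.50959137 -0.09337593  0.19743999] [ 0.033  0.189  2.041 -1.255  1.093 -1.048]
shift tool cm [0.05 2.56 1.44]
turn tool deg [-0.05  0.07 -0.04]
```

```bash
python3 -m creep '[[[0.05,0.7,0.4],[0,0,0]],[[0,0.7,0.4],[0,0,0]],[[0,0.6,0.35],[0,0,0]],[[0,0.4,0.2],[0,0,0]],[[0,0.16,0.09],[0,0,0]],[[0,0,0],[0,0,0]],[[0,0,0],[0,0,0]]]'
python3 - <<'E'
from h import *
from plant import *
s=read_state();print(s["q"].round(3),s["force"]);rel(s,tcp_for(30,.009,.0,x=.0009),Rt(30))
P=tabc(s)
c=read_camera("top");b=zoom(c["img"][:,:,::-1].copy(),300,140,80,90,5);draw(b,P,c["K"],c["T"],300,140,5)
c=read_camera("scene");a=zoom(c["img"][:,:,::-1].copy(),145,140,75,90,5);draw(a,P,c["K"],c["T"],145,140,5)
cv2.imwrite("pics/m7.png",np.hstack([b,a]))
E
```

```text
t: 10.3
tool_pos: [0.5081, -0.0931, 0.1663]
orientation: [-0.339, 2.593, -1.497]
force: [-0.0, -0.5, -2.2]
opening: 0.0117
[ 0.034  0.258  2.037 -1.286  1.075 -0.98 ] [-0.04738529 -0.50154803 -2.24697183]
shift tool cm [-0.09  0.01  0.04]
turn tool deg [ 0.   -0.    0.09]
```

View pics/m7.png

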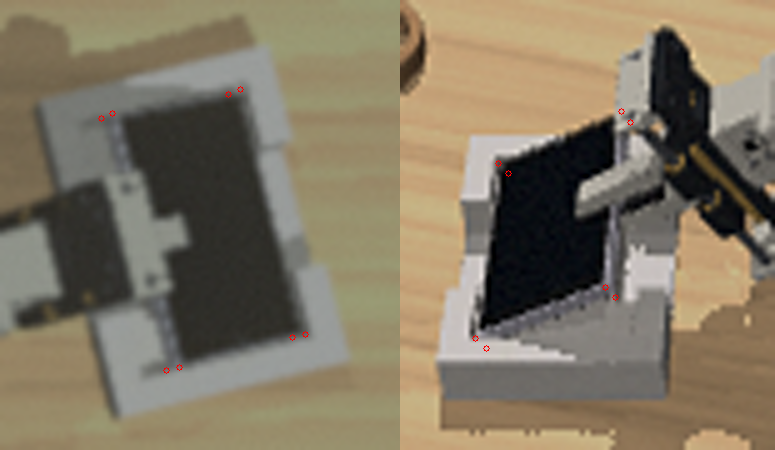

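```bash
python3 -m creep '[[[-0.05,0.1,0.06],[0,0,0]],[[0,0,0],[0,0,0]],[[0,0,0],[0,0,0]]]'; python3 -m creep '[[[0,0.1,0.06],[0,0,0]],[[0,0,0],[0,0,0]],[[0,0,0],[0,0,0]]]'
```

```text
t: 10.65
tool_pos: [0.5087, -0.0931, 0.1657]
orientation: [-0.338, 2.592, -1.498]
force: [-0.9, 1.2, 1.1]
opening: 0.0116
t: 10.9
tool_pos: [0.509, -0.0931, 0.1651]
orientation: [-0.337, 2.591, -1.499]
force: [-3.2, 2.2, 6.6]
opening: 0.0116
```

```bash
python3 -m creep '[[[0,-0.1,-0.05],[0,0,0]],[[0,-0.05,0.087],[0,0,0]],[[0,-0.05,0.087],[0,0,0]],[[0,0,0],[0,0,0]]]'; python3 -m creep '[[[0,-0.05,0.087],[0,0,0]],[[0,0,0],[0,0,0]],[[0,0,0],[0,0,0]]]'
```

```text
t: 11.23
tool_pos: [0.5095, -0.0951, 0.1656]
orientation: [-0.338, 2.592, -1.497]
force: [-0.6, 2.0, 2.9]
opening: 0.012
t: 11.48
tool_pos: [0.5097, -0.0958, 0.1656]
orientation: [-0.339, 2.592, -1.497]
force: [-1.8, 6.5, 4.7]
opening: 0.0117
```

Force shows the low edge on the pocket floor and against the far wall. Next I open slowly while moving up, so the lower finger keeps carrying the raised edge.

```bash
python3 -m creep '[[[0,-0.2,0],[0,0,0]],[[0,-0.15,0],[0,0,0]],[[0,0,0],[0,0,0]],[[0,0,0],[0,0,0]]]' 20
python3 -m creep '[[[0,-0.28,0],[0,0,0]],[[0,-0.28,0],[0,0,0]],[[0,-0.28,0],[0,0,0]],[[0,-0.28,0],[0,0,0]],[[0,-0.28,0],[0,0,0]],[[0,0,0],[0,0,0]],[[0,0,0],[0,0,0]]]' 50
python3 - <<'E'
from h import *
from plant import *
s=read_state();print(s["q"].round(3),s["force"],s["opening"])
c=read_camera("top");b=zoom(c["img"][:,:,::-1].copy(),300,140,80,90,5)
c=read_camera("scene");a=zoom(c["img"][:,:,::-1].copy(),145,140,75,90,5)
cv2.imwrite("pics/m8.png",np.hstack([b,a]));c=read_camera("wrist");cv2.imwrite("pics/w8.png",c["img"][:,:,::-1])
E
```

```text
t: 11.82
tool_pos: [0.5097, -0.0978, 0.1681]
orientation: [-0.338, 2.593, -1.497]
force: [-0.2, 0.6, -2.2]
opening: 0.0188
t: 12.4
tool_pos: [0.5116, -0.1046, 0.1806]
orientation: [-0.338, 2.593, -1.497]
force: [-0.5, 0.2, -1.4]
opening: 0.0462
[ 0.009  0.229  2.036 -1.284  1.066 -1.019] [-0.45129421  0.21731678 -1.4295382 ] 0.04616734605673559
```

View pics/m8.png

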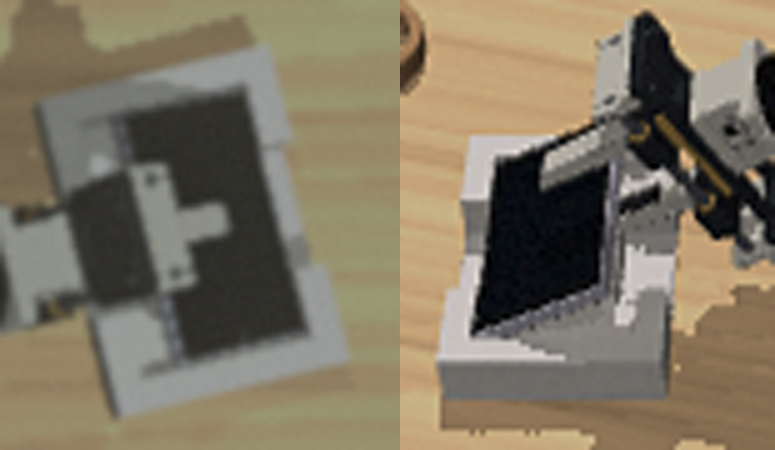

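View pics/w8.png

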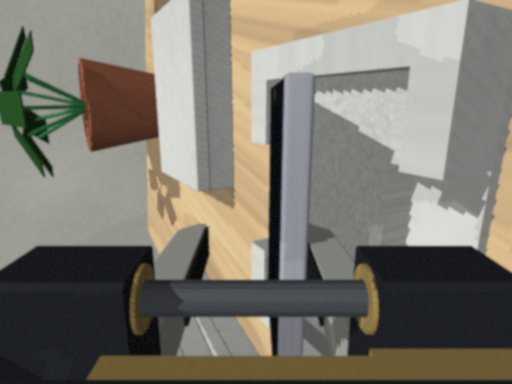

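```bash
cat >> h.py <<'E'
def low(pos,Rm,L=.2637): 
    M=Rm.as_matrix();p=pos+L*M[:,2]+.006*M[:,1]-C;return np.array([p@tx,p@ty,p[2]])
def sup(th,phi,d,yc,zc,x,g):
    t=np.radians(th);E=C+tx*x+ty*(yc+.105*np.cos(t))+k*(zc+.105*np.sin(t));M=Rt(phi).as_matrix()
    return E-(.186-d)*M[:,2]-g/2*M[:,1]
def plan(start,wps):
    p,Rr=start
    for q,Q in wps:
        print("sh",(Rr.inv().apply(q-p)*100).round(2),"turn",np.degrees((Rr.inv()*Q).as_rotvec()).round(2));p,Rr=q,Q
E
python3 - <<'E'
from h import *
from plant import *
s=read_state();R0=R.from_rotvec(s["orientation"])
print("low corner at wall contact",low(np.array([.5097,-.0958,.1656]),R.from_rotvec([-.339,2.592,-1.497])))
yc,zc=low(np.array([.5097,-.0958,.1656]),R0)[1:]
x=(s["tool_pos"]-C)@tx;g=s["opening"]
print(s["tool_pos"],x,g)
# current d/theta: pad plane
M=R0.as_matrix();Q=s["tool_pos"]+.186*M[:,2]+g/2*M[:,1]-C;Q=np.array([Q@ty,Q[2]]);print("Q",Q,"theta by tip",np.degrees(np.arctan2(Q[1]-zc,Q[0]-yc)),"dist",np.hypot(*(Q-[yc,zc])))
w=[(sup(a,b,d/1000,yc,zc,x,g),Rt(b)) for a,b,d in [(30,30,26),(30,30,14),(29.5,33,13),(29,36,12),(28,40,10),(24,40,9),(20,40,8.5),(16,40,8),(12,40,7.5),(8,40,7),(4,40,6.5),(2,40,6.5),(0,40,6),(-1.5,40,6)]]
plan((s["tool_pos"],R0),w)
E
```

```text
low corner at wall contact [ 0.00114149 -0.04825666  0.02860525]
[ 0.51161689 -0.10448969  0.18037167] 0.0005068640484678436 0.04637496848053923
Q [0.01876108 0.06729893] theta by tip 30.034385096165916 dist 0.07738502740559437
sh [-0.    0.   -0.16] turn [-0.    0.01  0.07]
sh [ 0.   0.  -1.2] turn [0. 0. 0.]
sh [-0.   -0.81  0.05] turn [-3.  0.  0.]
sh [-0.   -0.82  0.05] turn [-3. -0.  0.]
sh [ 0.   -1.04  0.03] turn [-4. -0.  0.]
sh [0.   0.71 0.08] turn [0. 0. 0.]
sh [-0.    0.7   0.18] turn [0. 0. 0.]
sh [0.   0.68 0.22] turn [0. 0. 0.]
sh [0.   0.66 0.27] turn [0. 0. 0.]
sh [-0.    0.63  0.32] turn [0. 0. 0.]
sh [0.   0.61 0.36] turn [0. 0. 0.]
sh [0.   0.29 0.22] turn [0. 0. 0.]
sh [-0.    0.28  0.18] turn [0. 0. 0.]
sh [-0.    0.21  0.18] turn [0. 0. 0.]
```

```bash
python3 -m creep '[[[0,0,-0.4],[0,0,0]],[[0,0,-0.5],[0,0,0]],[[0,0,-0.46],[0,0,0]],[[0,-0.41,0.02],[-1.5,0,0]],[[0,-0.41,0.02],[-1.5,0,0]],[[0,-0.41,0.02],[-1.5,0,0]],[[0,-0.41,0.02],[-1.5,0,0]],[[0,-0.52,0.01],[-2,0,0]],[[0,-0.52,0.01],[-2,0,0]],[[0,0,0],[0,0,0]]]'
python3 - <<'E'
from h import *
from plant import *
s=read_state();print(s["q"].round(3),s["force"],s["opening"])
yc,zc=-.0483,.0286;x=.0005;g=s["opening"];R0=R.from_rotvec(s["orientation"])
w=[(sup(a,b,d/1000,yc,zc,x,g),Rt(b)) for a,b,d in [(28,40,10),(24,40,9)]]
plan((s["tool_pos"],R0),w)
c=read_camera("top");b=zoom(c["img"][:,:,::-1].copy(),300,140,80,90,5)
c=read_camera("scene");a=zoom(c["img"][:,:,::-1].copy(),145,140,75,90,5)
cv2.imwrite("pics/m9.png",np.hstack([b,a]))
E
```

```text
t: 13.38
tool_pos: [0.5134, -0.1084, 0.2105]
orientation: [-0.354, 2.729, -1.271]
force: [0.2, 1.6, 0.0]
opening: 0.0467
[-0.038  0.114  2.028 -1.05   1.004 -1.262] [0.22503947 1.59297979 0.0184083 ] 0.04669562947175164
sh [0.08 0.14 0.08] turn [ 0.04  0.08 -0.04]
sh [0.   0.71 0.08] turn [0. 0. 0.]
```

View pics/m9.png

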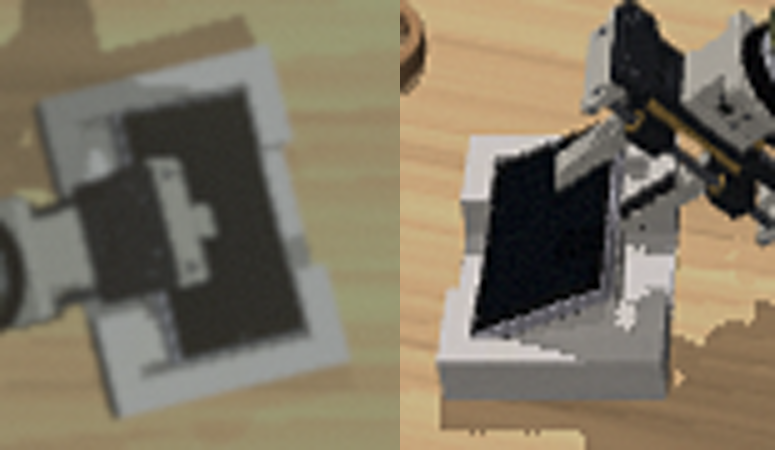

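```bash
python3 -m creep '[[[0,0.2,0.04],[0,0,0]],[[0,0.3,0.05],[0,0,0]],[[0,0.3,0.06],[0,0,0]],[[0,0,0],[0,0,0]],[[0,0,0],[0,0,0]]]'
python3 - <<'E'
from h import *
from plant import *
s=read_state();print(s["q"].round(3),s["force"],s["opening"])
yc,zc=-.0483,.0286;x=.0005;g=s["opening"];R0=R.from_rotvec(s["orientation"])
w=[(sup(a,b,d/1000,yc,zc,x,g),Rt(b)) for a,b,d in [(24,40,9),(20,40,8.5),(16,40,8),(12,40,7.5),(8,40,7)]]
plan((s["tool_pos"],R0),w)
c=read_camera("wrist");cv2.imwrite("pics/w10.png",c["img"][:,:,::-1])
E
```

```text
t: 13.9
tool_pos: [0.5113, -0.1042, 0.2009]
orientation: [-0.358, 2.731, -1.274]
force: [-1.9, 0.7, -1.0]
opening: 0.0466
[-0.029  0.13   2.033 -1.059  1.002 -1.239] [-1.90115082  0.67997909 -0.99223109] 0.0465671670626342
sh [-0.03 -0.18 -0.1 ] turn [ 0.02 -0.04  0.15]
sh [-0.    0.7   0.18] turn [0. 0. 0.]
sh [0.   0.68 0.22] turn [0. 0. 0.]
sh [-0.    0.66  0.27] turn [0. 0. 0.]
sh [0.   0.63 0.32] turn [0. 0. 0.]
```

View pics/w10.png

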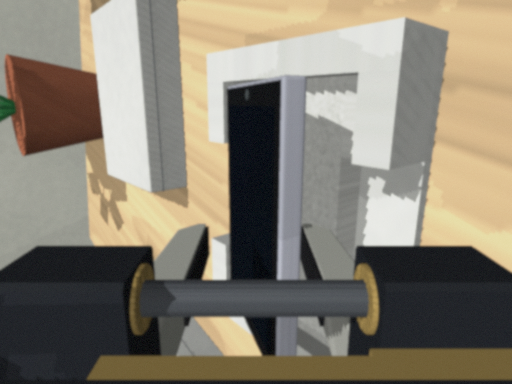

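```bash
python3 -m creep '[[[0,0.25,0.04],[0,0,0]],[[0,0.27,0.04],[0,0,0]],[[0,0.23,0.07],[0,0,0]],[[0,0.23,0.07],[0,0,0]],[[0,0.22,0.08],[0,0,0]],[[0,0.22,0.09],[0,0,0]],[[0,0.22,0.09],[0,0,0]],[[0,0.22,0.09],[0,0,0]],[[0,0,0],[0,0,0]],[[0,0,0],[0,0,0]]]'
python3 - <<'E'
from h import *
from plant import *
s=read_state();print(s["q"].round(3),s["force"],s["opening"])
yc,zc=-.0483,.0286;x=.0005;g=s["opening"];R0=R.from_rotvec(s["orientation"])
w=[(sup(a,b,d/1000,yc+dy,zc,x,g),Rt(b)) for a,b,d,dy in [(12,40,7.5,-.003),(8,40,7,-.004),(4,40,6.5,-.004),(2,40,6.5,-.004),(0,40,6,-.004)]]
plan((s["tool_pos"],R0),w)
c=read_camera("wrist");cv2.imwrite("pics/w11.png",c["img"][:,:,::-1])
c=read_camera("top");b=zoom(c["img"][:,:,::-1].copy(),300,140,80,90,5)
c=read_camera("scene");a=zoom(c["img"][:,:,::-1].copy(),145,140,75,90,5)
cv2.imwrite("pics/m11.png",np.hstack([b,a]))
E
```

```text
t: 14.78
tool_pos: [0.5096, -0.0972, 0.1836]
orientation: [-0.357, 2.73, -1.273]
force: [-1.3, 0.2, -0.2]
opening: 0.0463
[-0.014  0.165  2.036 -1.076  0.995 -1.192] [-1.33733678  0.22316559 -0.18935437] 0.046335718709815205
sh [-0.   -0.11  0.24] turn [ 0.01 -0.02  0.09]
sh [0.   0.57 0.39] turn [0. 0. 0.]
sh [0.   0.61 0.36] turn [0. 0. 0.]
sh [0.   0.29 0.22] turn [0. 0. 0.]
sh [-0.    0.28  0.18] turn [0. 0. 0.]
```

View pics/w11.png

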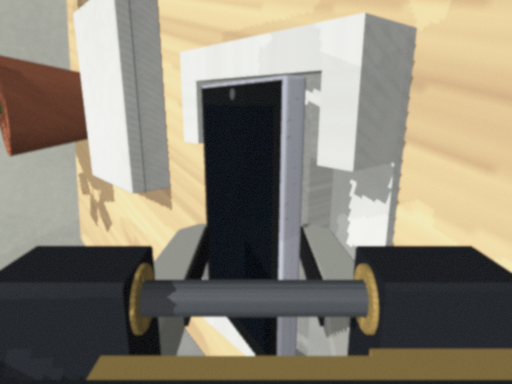

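View pics/m11.png

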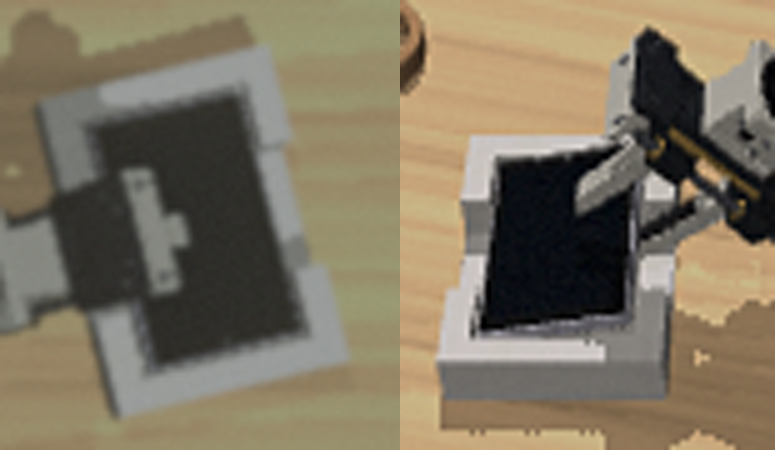

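```bash
python3 -m creep '[[[0,0.05,0.2],[0,0,0]],[[0,0.14,0.15],[0,0,0]],[[0,0.2,0.14],[0,0,0]],[[0,0.2,0.14],[0,0,0]],[[0,0.2,0.12],[0,0,0]],[[0,0.2,0.12],[0,0,0]],[[0,0.1,0.06],[0,0,0]],[[0,0,0],[0,0,0]],[[0,0,0],[0,0,0]]]'
python3 - <<'E'
from h import *
from plant import *
s=read_state();print(s["q"].round(3),s["force"],s["opening"])
yc,zc=-.0483,.0286;x=.0005;g=s["opening"];R0=R.from_rotvec(s["orientation"])
w=[(sup(a,b,d/1000,yc+dy,zc,x,g),Rt(b)) for a,b,d,dy in [(4,40,6.5,-.004),(2,40,6.5,-.004),(0,40,6,-.004)]]
plan((s["tool_pos"],R0),w)
c=read_camera("wrist");cv2.imwrite("pics/w12.png",c["img"][:,:,::-1])
c=read_camera("top");b=zoom(c["img"][:,:,::-1].copy(),300,140,80,90,5)
c=read_camera("scene");a=zoom(c["img"][:,:,::-1].copy(),145,140,75,90,5)
cv2.imwrite("pics/m12.png",np.hstack([b,a]))
E
```

```text
t: 15.68
tool_pos: [0.5096, -0.0973, 0.1694]
orientation: [-0.356, 2.73, -1.273]
force: [-0.1, 0.5, -1.2]
opening: 0.0465
[-0.014  0.196  2.034 -1.093  0.98  -1.16 ] [-0.0950521   0.49033695 -1.17655578] 0.04647326507510757
sh [-0.01 -0.02  0.07] turn [ 0.   -0.02  0.08]
sh [0.   0.29 0.22] turn [0. 0. 0.]
sh [-0.    0.28  0.18] turn [0. 0. 0.]
```

View pics/w12.png

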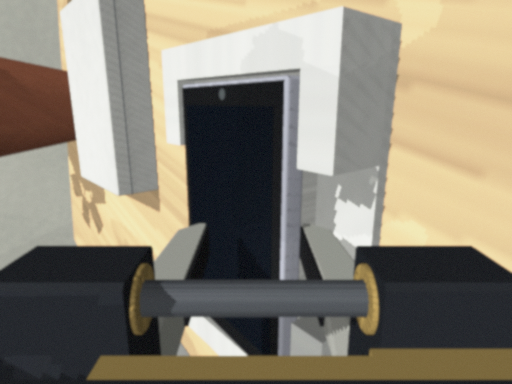

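View pics/m12.png

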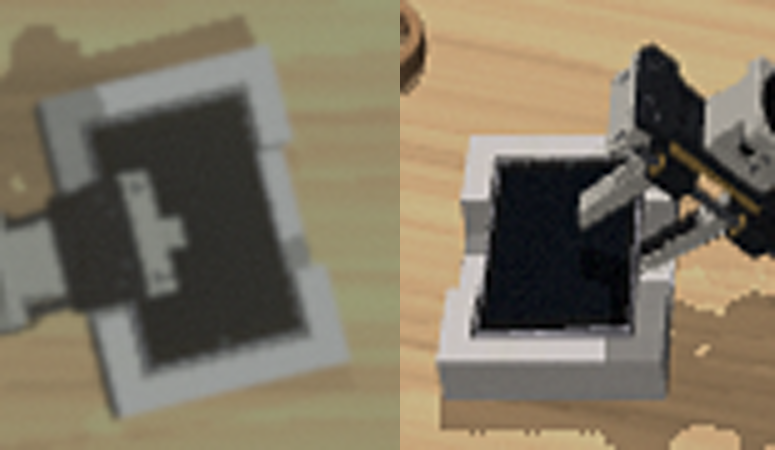

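Only a few degrees are left and the raised edge is within the pocket outline: wrist end (240,80), near edge x≈292. Lowering the last millimetres.

```bash
python3 -m creep '[[[0,0.1,0.1],[0,0,0]],[[0,0.1,0.1],[0,0,0]],[[0,0.1,0.08],[0,0,0]],[[0,0.1,0.08],[0,0,0]],[[0,0.1,0.07],[0,0,0]],[[0,0.07,0.04],[0,0,0]],[[0,0,0],[0,0,0]],[[0,0,0],[0,0,0]]]'
python3 - <<'E'
from h import *
from plant import *
s=read_state();print(s["q"].round(3),s["force"],s["opening"])
yc,zc=-.0483,.0286;x=.0005;g=s["opening"];R0=R.from_rotvec(s["orientation"])
M=R0.as_matrix();Q=s["tool_pos"]+.186*M[:,2]+g/2*M[:,1]-C;print("tip tray y,z",Q@ty,Q[2])
c=read_camera("wrist");cv2.imwrite("pics/w13.png",c["img"][:,:,::-1])
c=read_camera("top");b=zoom(c["img"][:,:,::-1].copy(),300,140,80,90,5)
c=read_camera("scene");a=zoom(c["img"][:,:,::-1].copy(),145,140,75,90,5)
cv2.imwrite("pics/m13.png",np.hstack([b,a]))
E
```

```text
t: 16.5
tool_pos: [0.5098, -0.0973, 0.1622]
orientation: [-0.356, 2.73, -1.274]
force: [-0.7, -0.2, 0.4]
opening: 0.0464
[-0.014  0.213  2.033 -1.103  0.974 -1.144] [-0.66770367 -0.17692446  0.35745683] 0.04637355223146877
tip tray y,z 0.04801975611561741 0.02490785367079324
```

View pics/w13.png

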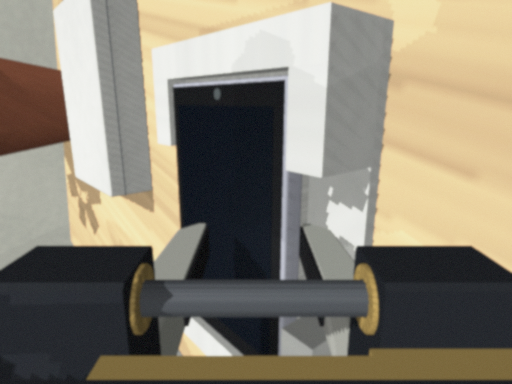

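View pics/m13.png

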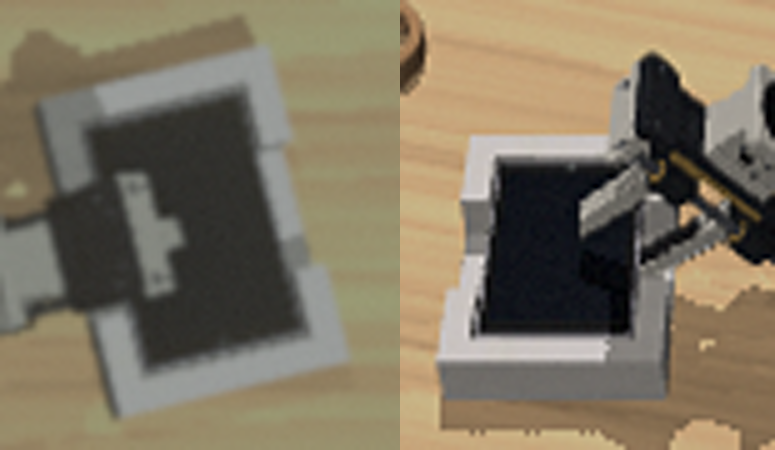

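```bash
python3 -m creep '[[[0,0.06,0.05],[0,0,0]],[[0,0.06,0.05],[0,0,0]],[[0,0.2,-0.23],[0,0,0]],[[0,0.4,-0.5],[0,0,0]],[[0,0.7,-0.83],[0,0,0]],[[0,0.7,-0.83],[0,0,0]],[[0,0.4,-0.9],[0,0,0]],[[0,0,-1.5],[0,0,0]],[[0,0,-1],[0,0,0]],[[0,0,0],[0,0,0]],[[0,0,0],[0,0,0]]]'
python3 - <<'E'
from h import *
from plant import *
s=read_state();print(s["q"].round(3),s["force"],s["tool_pos"])
c=read_camera("wrist");cv2.imwrite("pics/w14.png",c["img"][:,:,::-1])
c=read_camera("top");b=zoom(c["img"][:,:,::-1].copy(),300,140,80,90,5)
c=read_camera("scene");a=zoom(c["img"][:,:,::-1].copy(),145,140,75,90,5)
cv2.imwrite("pics/m14.png",np.hstack([b,a]))
E
```

```text
t: 17.57
tool_pos: [0.4948, -0.0387, 0.18]
orientation: [-0.357, 2.728, -1.272]
force: [0.5, -0.8, -0.2]
opening: 0.0464
[ 0.112  0.158  2.052 -1.037  1.076 -1.123] [ 0.48122416 -0.84886169 -0.24767978] [ 0.49476709 -0.03867561  0.18002044]
```

View pics/w14.png

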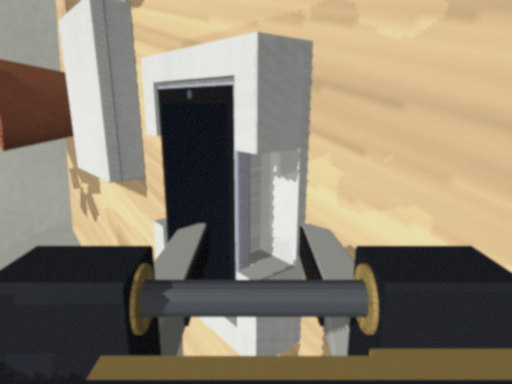

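View pics/m14.png

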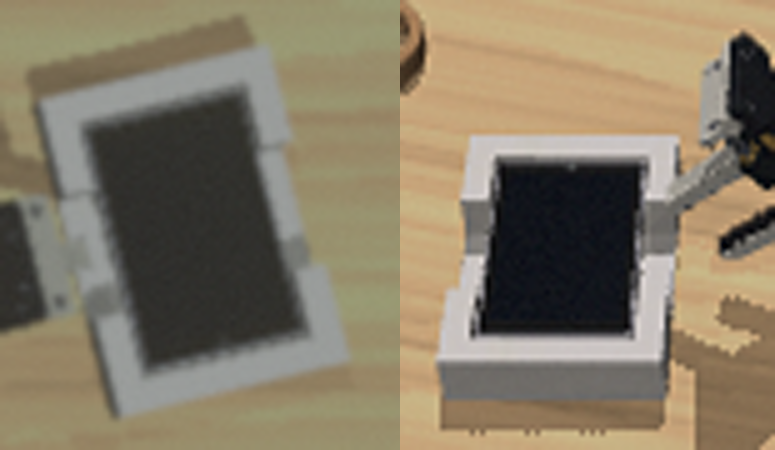

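```bash
python3 -m creep '[[[0,-1,-2],[0,0,0]],[[0,-2,-2.5],[0,0,0]],[[0,-2,-2.5],[0,0,0]],[[0,-2,-2.5],[0,0,0]],[[0,-1,-1.5],[0,0,0]],[[0,0,0],[0,0,0]],[[0,0,0],[0,0,0]],[[0,0,0],[0,0,0]]]'
python3 - <<'E'
from h import *
from plant import *
s=read_state();print(s["force"],s["tool_pos"],s["dq"].round(3))
for n in("scene","top"):
  c=read_camera(n);i=c["img"][:,:,::-1].copy();cv2.imwrite(f"pics/{n}15.png",i)
  if n=="scene":
    a=zoom(i,145,150,75,75,8)
    for z,col in((.041,(0,0,255)),(.043,(0,255,0))):
      hx,hy=((.08,.0525) if z==.041 else (.083,.0545))
      draw(a,np.array([C+tx*sx*hx+ty*sy*hy+k*z for sx in(-1,1) for sy in(-1,1)]),c["K"],c["T"],145,150,8,col)
    cv2.imwrite("pics/m15.png",a)
E
```

```text
t: 18.38
tool_pos: [0.4857, -0.0081, 0.3099]
orientation: [-0.357, 2.732, -1.274]
force: [-0.6, -0.8, -0.4]
opening: 0.0466
[-0.64640905 -0.83581042 -0.35745873] [ 0.48566967 -0.00814014  0.30987776] [-0.002  0.016  0.015  0.001  0.002 -0.002]
```

View pics/m15.png

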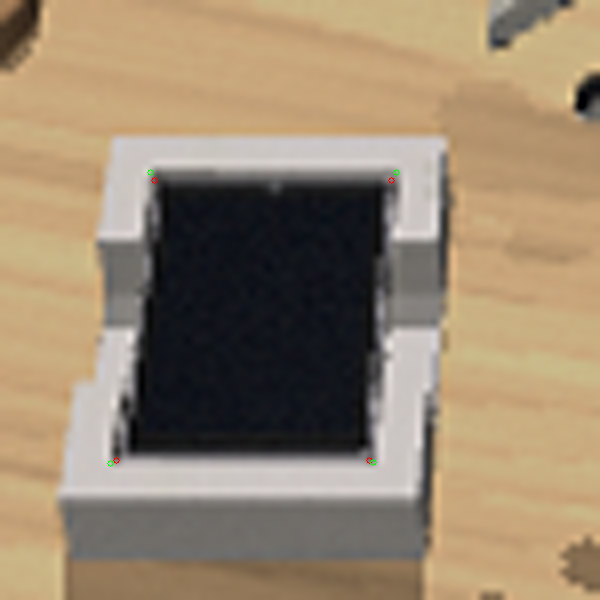

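View pics/scene15.png

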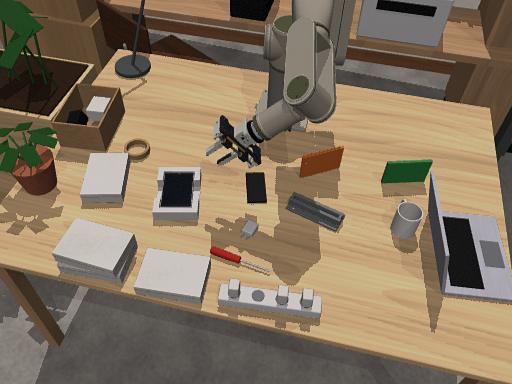

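View pics/top15.png

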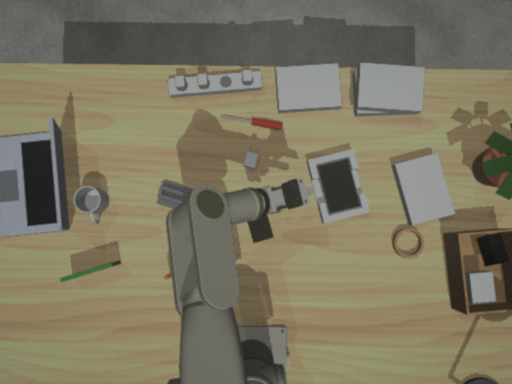

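```bash
python3 - <<'E'
from h import *
from plant import *
cv2.imwrite("pics/z16.png",np.hstack([zoom(cv2.imread("pics/w14.png"),140,60,100,140,4),zoom(read_camera("wrist")["img"][:,:,::-1].copy(),100,60,95,140,4)]))
E
```

```text
(no output)
```

View pics/z16.png

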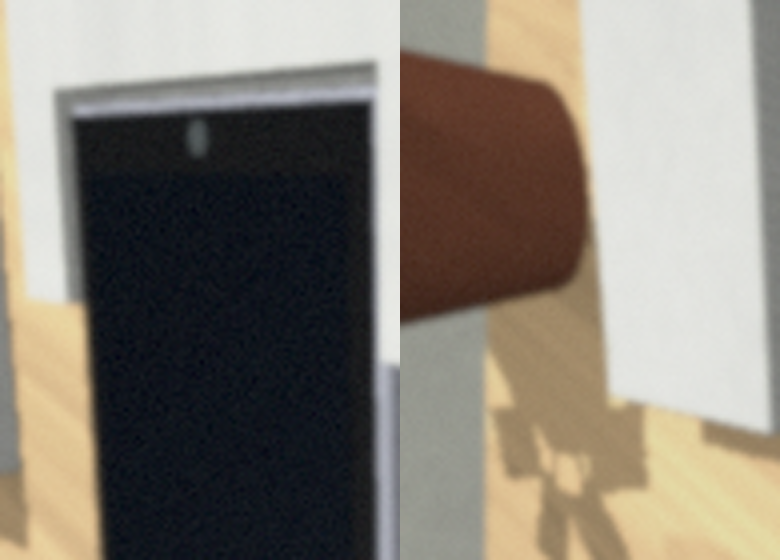

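The tablet is below the rim on all sides: the near wall hides its near edge and a thin dark gap runs along the other two. The other objects are where they were.

```bash
python3 -c "
from plant import *
print(close_job(), read_state()['t'])"
```

```text
the job is handed in; nothing more can be done
the job is handed in; nothing more can be done
```

The tablet is packed in the tray pocket, screen up, flat and below the rim, and I handed the job in at about 18.5 s of the 58 s allowed.

I gripped the tablet by its top edge, lifted it out of the stand and set its low edge on the pocket floor against the far wall. With one finger under the raised edge, I lowered it from 30° to flat through the cut-out. I then withdrew the finger outwards and up.

**Last checks**
- **Fit:** in the scene picture, the tablet's corners match the predicted flat-in-pocket corners to about a pixel (2–3 mm). The close wrist view shows the near edge hidden behind the rim, with an even gap along the other visible walls.
- **Robot clear:** the force reading was only noise, about 1 N, and the fingers were clear of everything in the picture.
- **Other objects:** those visible (phone, charger, mug, tape, closed box, screwdriver, orange and green slabs) look unmoved. The arm partly hid the phone and the orange slab in the top view, but both are clear in the scene view.
- **Less certain:** during the lowering, the force on the supporting finger was close to the noise level. Pictures at each stage, rather than the force, showed that the finger was carrying the tablet. No check failed.

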